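# Check the seam of an incubator liner panel with a spring probe

## Task

Press the tester's start button fully down and let it up, then take the probe from its stand and run its spring tip along the whole seam of the liner panel, from the square pocket to the closed end. Keep the tip lightly pressed on the seam's floor all the way, without lifting it out, scraping the panel's face or ramming the spring fully in, and go slowly, always under 10 cm a second. Then hang the probe upright back in the fork of its stand as it was, let go, and leave the bottles and scanner alone.

Things in the scene. Friction and masses are not known exactly. Their poses are not given: they have to be found in the camera images.
- panel: Two-part liner panel lying flat, fixed: white plates on a black base, 250 x 180 x 22 mm. Origin: centre of underside. The seam between the plates is an open channel 16 wide, 8 deep, black floor 14 mm above the bench: a dog-leg from (x, y) = (-100, -40) mm, centre of a 32 x 32 mm square pocket of equal depth, straight to (-30, -40), to (30, 40), to (100, 40); end wall at x = 108.
- seam_start (a point): on the channel floor, centre of the square pocket where the seam starts
- seam_bend1 (a point): on the channel floor, centre line, first bend
- seam_bend2 (a point): on the channel floor, centre line, second bend
- seam_end (a point): on the channel floor, centre line, 8 mm short of the end wall where the seam ends
- stand: Probe stand, fixed: base 12 mm thick (x -45 to 65, y -45 to 45 mm) and an 8 mm steel fork plate, its top at z = 135 mm. Origin: on the bench below the hanging probe's axis. Slot 18 mm wide, mouth at x = -28, open to -x, blind end at x = 9; prongs 50 mm wide overall (y). Post below the plate at x = 42 to 58. Nothing stands above the plate.
- probe: Stylus, 166 mm, 132 g, hanging upright in the fork by its collar. Origin: on its axis at the collar's underside, resting on the plate; z up. Black collar, diameter 32, z 0 to 6 mm. Above it a square grey handle 22 x 22 mm, z 6 to 66, sides along x and y. Below it a round shaft, diameter 10, to z = -85, then the spring tip, diameter 7, ball end, lowest point z = -100 unpressed.
- tip (a point): lowest point of the probe's ball end
- probe_tip (a joint): travel of the probe's spring tip into the shaft, m: 0 = out, 0.012 = fully in; 0.75 N to start, 3.75 N fully in
- tester: Seam tester, grey box 110 x 100 x 55 mm, fixed. Origin: centre of its underside; x points from the button side to the display side.
- start_button_top (a point): centre of the top of the tester's round push button, diameter 36 mm, axis upright, on top of the box
- start_button (a joint): travel of the button, m: 0 = up, 0.008 = fully down (5 N), springs back
- culture_bottle_a: bystander: amber bottle, diameter 58, 130 mm tall, origin under its centre
- culture_bottle_b: bystander: amber bottle like the other
- scanner: bystander: black hand scanner lying down, about 190 x 80 x 35 mm, origin under its middle
Not all that is in view belongs to the job. There is more than one size of the probe; the one meant has the size given above. What is shaped like the tester but orange is not meant.

How it is judged:
On the way, in this order (a step that is already met when the one before it is completed fails the run):
1. start button pressed fully down (value of joint start_button above 0.0065 m), for 0.05 s.
2. start button let up again (value of joint start_button below 0.002 m), for 0.1 s.
3. probe tip pressed on the seam floor, 0 sevenths of the way from the square pocket to the closed end (x of tip in the frame of panel between -0.1125 and -0.0875 m and z of tip in the frame of panel between 0.011 and 0.0185 m and y of tip in the frame of panel between -0.06 and 0.06 m and value of joint probe_tip above 0.0008 m), for 0.05 s.
4. probe tip pressed on the seam floor, 1 sevenths of the way from the square pocket to the closed end (x of tip in the frame of panel between -0.0839 and -0.0589 m and z of tip in the frame of panel between 0.011 and 0.0185 m and y of tip in the frame of panel between -0.06 and 0.06 m and value of joint probe_tip above 0.0008 m), for 0.05 s.
5. probe tip pressed on the seam floor, 2 sevenths of the way from the square pocket to the closed end (x of tip in the frame of panel between -0.0554 and -0.0304 m and z of tip in the frame of panel between 0.011 and 0.0185 m and y of tip in the frame of panel between -0.06 and 0.06 m and value of joint probe_tip above 0.0008 m), for 0.05 s.
6. probe tip pressed on the seam floor, 3 sevenths of the way from the square pocket to the closed end (x of tip in the frame of panel between -0.0268 and -0.0018 m and z of tip in the frame of panel between 0.011 and 0.0185 m and y of tip in the frame of panel between -0.06 and 0.06 m and value of joint probe_tip above 0.0008 m), for 0.05 s.
7. probe tip pressed on the seam floor, 4 sevenths of the way from the square pocket to the closed end (x of tip in the frame of panel between 0.0018 and 0.0268 m and z of tip in the frame of panel between 0.011 and 0.0185 m and y of tip in the frame of panel between -0.06 and 0.06 m and value of joint probe_tip above 0.0008 m), for 0.05 s.
8. probe tip pressed on the seam floor, 5 sevenths of the way from the square pocket to the closed end (x of tip in the frame of panel between 0.0304 and 0.0554 m and z of tip in the frame of panel between 0.011 and 0.0185 m and y of tip in the frame of panel between -0.06 and 0.06 m and value of joint probe_tip above 0.0008 m), for 0.05 s.
9. probe tip pressed on the seam floor, 6 sevenths of the way from the square pocket to the closed end (x of tip in the frame of panel between 0.0589 and 0.0839 m and z of tip in the frame of panel between 0.011 and 0.0185 m and y of tip in the frame of panel between -0.06 and 0.06 m and value of joint probe_tip above 0.0008 m), for 0.05 s.
10. probe tip pressed on the seam floor, 7 sevenths of the way from the square pocket to the closed end (x of tip in the frame of panel between 0.09 and 0.1125 m and z of tip in the frame of panel between 0.011 and 0.0185 m and y of tip in the frame of panel between -0.06 and 0.06 m and value of joint probe_tip above 0.0008 m), for 0.05 s.
At the end, for the whole second after the job is handed in: The probe hangs upright (within 0.1 rad) and at rest in the fork slot of its stand, collar resting on the plate (height within 4 mm), its axis within 8 mm of the stand's origin to the sides and between 13 mm towards the slot's mouth and 8 mm towards its blind end; the start button is up (x of probe in the frame of stand between -0.013 and 0.008 m and y of probe in the frame of stand between -0.008 and 0.008 m and z of probe in the frame of stand between 0.132 and 0.139 m and angle between probe's own z axis and vertical below 0.1 rad and linear speed of probe below 0.02 m/s and value of joint start_button below 0.002 m); the robot touches nothing.
It fails at once if the probe goes 10 cm/s or faster while its tip is down in the seam (between the pocket and the closed end) (linear speed of probe above 0.1 m/s and z of tip in the frame of panel between 0.011 and 0.0185 m and x of tip in the frame of panel between -0.083 and 0.088 m and y of tip in the frame of panel between -0.06 and 0.06 m).
It fails at once if the tip comes up out of the seam on the way, or is dragged over the panel's face (under 6 mm above it) (z of tip in the frame of panel between 0.0195 and 0.028 m and x of tip in the frame of panel between -0.07 and 0.075 m and y of tip in the frame of panel between -0.06 and 0.06 m).
It fails at once if the spring tip is rammed fully in (value of joint probe_tip above 0.0115 m).
It fails at once if a bottle or the scanner is moved by more than 25 mm or knocked over (distance of any of culture_bottle_a, culture_bottle_b, scanner from where it was at the start of the episode above 0.025 m or angle between any of culture_bottle_a, culture_bottle_b, scanner's own z axis and vertical above 0.4 rad).
It also fails if it takes over 72 s, if anything falls off the work surface, if the arm or the gripper's body presses on something with over 40 N, if the wrist force passes 120 N, or if a joint passes its speed limit or range.

## Robot

A 6-joint arm with a two-finger parallel gripper is mounted at the origin on the work surface. World frame = base frame: x ahead of the robot, y to its left, z up, the work surface at z = 0. Lengths are in m, angles in rad, forces in N, time in s.
With the tool pointing down it reaches from about 0.25 to 0.8 m from the base axis. Payload 3.9 kg.
Tool frame: the origin (TCP) lies midway between the tips of the shut fingers; the grasp point (between the pads) lies 19 mm behind it; z points along the fingers, y is the line along which they close (so a half turn about z gives the same grasp; the last joint's range is limited). The gripper opens to 85 mm and grips with 20 to 120 N. Pads are 22 mm wide; open, the fingers measure 114 mm over their backs; the gripper's body (76 mm by 85 mm) begins 54 mm behind the grasp point. The pads swing forward as they close: fully open they stand 13 mm farther back than shut.
Start: joints at [1.284, 0.26, -0.138, 1.173, 0, 1.571], TCP at [0.149, 0.504, 0.231] pointing down, gripper open.
Joint ranges: [-2.78, 2.78], [-0.83, 1.72], [-1.28, 1.37], [-1.9, 2.12], [-1.57, 1.48], [-3.14, 3.14]. Speed limits (rad/s): [2.57, 2.57, 3.14, 3.14, 3.14, 3.14].

## Interface

Orientations are given as a rotation vector (axis times angle).
In Python, from workcell import read_state, eyes, ticket gives the robot as it stands. The module is installed in compiled form; this text tells all that it offers.
- The arm moves only by the tool step_arm, never from a script. Its argument "series" is one flat list of numbers, 7 for each row, row after row: the turn, a rotation vector about the world's x, y, z in rad, then the shift along the world's x, y, z in cm, then the finger opening in cm, from 0 to 8.54. In form: [rx, ry, rz, tx, ty, tz, gripper, rx, ry, rz, tx, ty, tz, gripper, ...]. A call has 1 to 12 rows; each row shifts and turns the commanded pose from where the row before left it; what a row does not reach is not made up. A row lasts 1/8 s, in which the tool goes at most 62.5 mm and 10.7 degrees, less where a joint would pass 70% of its speed; a pose out of reach is approached as far as the arm can. A call with a gripper value outside its range is refused whole. The fingers move at their own pace and stop on an object; "newtons" is the grip in N (left out, the last holds). Time passes only in rows, so rows that do not move let the fingers close. It gives the time, the measured TCP pose, the force, the opening and the grip force at its end, in the units of the state.
- read_state(): the state, without advancing time (a new reading comes with each control period).
- eyes.grab_frame(name): name is "scene" or "top" or "wrist"; returns the picture (384x512x3 uint8, blue, green, red); there is no depth.
- eyes.camera_model(name): a dict with "mtx" (3x3 intrinsics, pixels), "world_from_camera" (4x4, takes a point from camera to world coordinates). Camera axes: x right, y up, looking along -z (the intrinsics and any distortion apply to the point x, -y, -z); pixel columns grow to the right and rows downward; lengths in m; the calibration is good to about 2 mm. A picture is of the moment at which its call begins: read the wrist's pose just before it. camera_model takes no time and is no camera call; for the wrist camera it gives the pose at the moment of the call.
- ticket.hand_in(): hands the job in; it is judged then, once.
The state is a dict: "clock": time; "joint_positions": joint angles; "dq": joint speeds; "tau": joint torques, N m; "ee_pos": TCP position; "tool_rot": TCP orientation; "ft_force": force on the tool from outside, world axes, zero at the start; "moment": the same for the moment, N m; "opening": opening from 0.0 (shut) to 1.0 (fully open); "grasp_force": force on a finger pad.
Only numpy, scipy, OpenCV 4.12 (cv2) and the standard library are available. Lean on these libraries where they do the work, as an engineer would, in place of code of your own. Each camera call takes 0.05 s, during which the arm holds its last target. There are 200 camera calls.

## Working session

There is one attempt and no reset: what is moved stays moved. The work goes in short steps, Python scripts to look and compute and a tool call to move; the robot and the scene stay as the last step left them, time stands still between calls to the robot, and variables do not carry over. Pictures are saved under pics/ and viewed, at most 10 in all, crops included, and the job is handed in when it is done.

Besides the shell and the picture viewer there is one more tool, called after ">>>" as a command line: name --argument value ..., lists and objects as JSON in quotes. step_arm: Moves the arm, as the interface text tells. Its arguments: {"type":"object","properties":{"series":{"type":"array","items":{"type":"number"}},"newtons":{"type":"number"}},"required":["series"]}

```bash
mkdir -p pics; python3 - <<'E'
from workcell import read_state, eyes
import cv2,numpy as np
print(read_state())
for n in ["scene","top"]:
    m=eyes.camera_model(n); print(n,m)
    cv2.imwrite(f"pics/{n}0.png",eyes.grab_frame(n))
E
```

```text
{'clock': 0.0, 'joint_positions': array([ 1.28402053e+00,  2.60666118e-01, -1.39399897e-01,  1.17270234e+00,
        5.31186993e-06,  1.57081613e+00]), 'dq': array([ 0.00056957, -0.00035919, -0.00132405, -0.00123916,  0.00096696,
        0.00133314]), 'tau': array([ 3.06169941e-04, -4.05673671e+01,  2.53924960e+01,  1.88318192e-02,
        1.59176079e-05,  8.23435613e-07]), 'ee_pos': array([0.14830303, 0.50289037, 0.23046263]), 'tool_rot': array([-4.48913920e-01, -3.10906222e+00,  3.06439626e-03]), 'ft_force': array([-0.7927419 ,  0.03249566, -0.36631863]), 'moment': array([-0.00981058,  0.00437276,  0.02752659]), 'grasp_force': 0.0, 'opening': 1.0038878325081613}
scene {'mtx': array([[350.22332821,   0.        , 262.03305545],
       [  0.        , 350.22332821, 187.9616111 ],
       [  0.        ,   0.        ,   1.        ]]), 'world_from_camera': array([[ 0.4766047 , -0.55836703,  0.67902446,  1.14053063],
       [ 0.87900498,  0.3150439 , -0.35790725, -0.31988862],
       [-0.01407891,  0.76744616,  0.6409588 ,  0.67473666],
       [ 0.        ,  0.        ,  0.        ,  1.        ]])}
top {'mtx': array([[419.96295767,   0.        , 249.56224776],
       [  0.        , 419.96295767, 195.07419128],
       [  0.        ,   0.        ,   1.        ]]), 'world_from_camera': array([[-0.02720947,  0.98718618, -0.15723581,  0.29341025],
       [-0.99925593, -0.031162  , -0.02272682, -0.01230337],
       [-0.02733539,  0.15650043,  0.98729955,  1.43612664],
       [ 0.        ,  0.        ,  0.        ,  1.        ]])}
```

View pics/scene0.png

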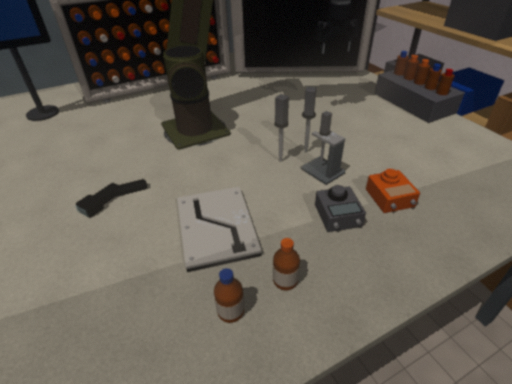

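View pics/top0.png

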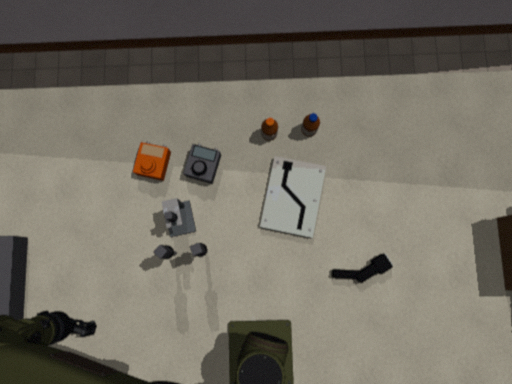

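The scene shows the grey tester at (340,208), an orange look-alike at (392,190), and a small probe in its stand at (326,135). Two larger free probes stand at (281,125) and (309,115). In the top view the panel is around (293,197) with its pocket at (287,166), the stand is at (178,217), the tester at (202,164), and the large probes at (165,252) and (200,249). For the probe I choose the one in the fork, and for the tester the grey one. Next I check both in a close crop.

```bash
python3 - <<'E'
import cv2,numpy as np
a=cv2.imread("pics/top0.png")[135:265,130:220]; b=cv2.imread("pics/top0.png")[150:245,250:335]
c=cv2.imread("pics/scene0.png")[75:240,265:425]
f=lambda i,h:cv2.resize(i,(int(i.shape[1]*h/i.shape[0]),h),interpolation=cv2.INTER_CUBIC)
l=np.hstack([f(a,300),f(b,300)]); l=l[:,:480]
c=f(c,300)
out=np.zeros((600,800,3),np.uint8)
out[:,:415]=f(a,600)[:,:415]
out[:300,420:688]=f(b,300)[:,:268]
out[300:,420:420+c.shape[1]]=c
cv2.imwrite("pics/crop1.png",np.clip(out*1.6,0,255).astype(np.uint8))
E
```

```text
(no output)
```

View pics/crop1.png

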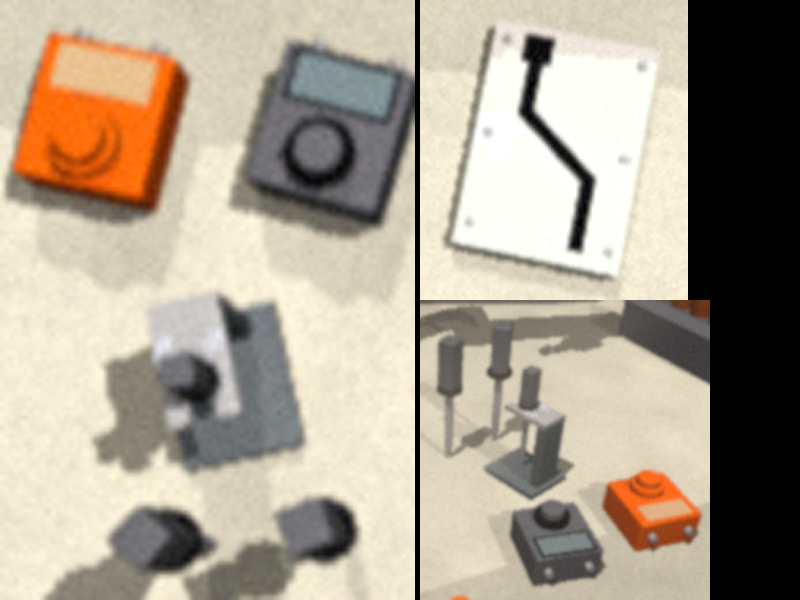

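The crop confirms the choice: the small probe sits in the fork at top (170,217), slot mouth towards the robot, and the grey tester is right of the orange one. Next, the coarse positions.

```bash
cat > h.py <<'E'
import numpy as np, cv2
from workcell import read_state, eyes
def ray(m,px,z):
    K=np.array(m["mtx"]);T=np.array(m["world_from_camera"])
    d=np.linalg.inv(K)@[px[0],px[1],1.]; d=T[:3,:3]@[d[0],-d[1],-d[2]]; o=T[:3,3]
    return (o+d*(z-o[2])/d[2])[:2]
def proj(m,P):
    K=np.array(m["mtx"]);T=np.array(m["world_from_camera"])
    c=(np.atleast_2d(P)-T[:3,3])@T[:3,:3]; c=c*[1,-1,-1]; u=c@K.T
    return u[:,:2]/u[:,2:]
E
python3 - <<'E'
from h import *
m=eyes.camera_model("top"); s=eyes.camera_model("scene")
A=lambda u,v:(130+u/4.615,135+v/4.615)
B=lambda u,v:(250+(u-420)/3.158,150+v/3.158)
C=lambda u,v:(265+(u-420)/1.818,75+(v-300)/1.818)
np.set_printoptions(precision=3,suppress=True)
for n,p in dict(nr=(303,440),fr=(277,303),nl=(187,470)).items(): print("base",n,ray(m,A(*p),.012))
for n,p in dict(collar=(193,385)).items(): print(n,ray(m,A(*p),.141))
print("handletop",ray(m,A(178,373),.201), ray(s,C(532,370),.201))
for n,p in dict(fl=(150,307),fr=(218,295),nr=(240,412)).items(): print("plate",n,ray(m,A(*p),.135))
print("button",ray(m,A(319,148),.068),ray(s,C(552,510),.068))
for n,p in dict(nl=(248,185),fl=(290,42),nr=(380,222)).items(): print("tester",n,ray(m,A(*p),.055))
for n,p in dict(start=(538,50),b1=(526,110),b2=(588,180),end=(575,248)).items(): print("panel",n,ray(m,B(*p),.018))
for n,p in dict(fl=(497,25),fr=(658,50),nr=(615,275),nl=(452,240)).items(): print("pc",n,ray(m,B(*p),.022))
for z in(.2,.25,.3): print("tall",z,ray(m,A(140,537),z),ray(m,A(305,530),z),ray(s,C(452,342),z),ray(s,C(502,326),z))
w=eyes.camera_model("wrist");print(w, read_state()["ee_pos"])
E
```

```text
base nr [0.405 0.207]
base fr [0.507 0.226]
base nl [0.385 0.293]
collar [0.434 0.261]
handletop [0.435 0.258] [0.441 0.259]
plate fl [0.489 0.292]
plate fr [0.496 0.246]
plate nr [0.415 0.231]
button [0.611 0.185] [0.606 0.189]
tester nl [0.589 0.24 ]
tester fl [0.695 0.208]
tester nr [0.558 0.143]
panel start [ 0.617 -0.113]
panel b1 [ 0.551 -0.097]
panel b2 [ 0.473 -0.161]
panel end [ 0.4   -0.143]
pc fl [ 0.646 -0.069]
pc fr [ 0.612 -0.243]
pc nr [ 0.37  -0.184]
pc nl [ 0.412 -0.012]
tall 0.2 [0.331 0.283] [0.333 0.177] [0.293 0.203] [0.283 0.311]
tall 0.25 [0.33  0.271] [0.331 0.17 ] [0.382 0.148] [0.373 0.245]
tall 0.3 [0.328 0.259] [0.33  0.162] [0.471 0.093] [0.464 0.178]
{'mtx': array([[341.223,   0.   , 259.519],
       [  0.   , 341.223, 190.221],
       [  0.   ,   0.   ,   1.   ]]), 'world_from_camera': array([[ 0.283, -0.916, -0.284,  0.076],
       [ 0.959,  0.27 ,  0.086,  0.524],
       [-0.002, -0.297,  0.955,  0.373],
       [ 0.   ,  0.   ,  0.   ,  1.   ]])} [0.148 0.503 0.231]
```

>>> step_arm --series '[0,0,0.157,0,0,4,0,0,0,0.157,0,0,4,0,0,0,0.157,4.6,-3.2,0,0,0,0,0,4.6,-3.2,0,0,0,0,0,4.6,-3.2,0,0,0,0,0,4.6,-3.2,0,0,0,0,0,4.6,-3.2,0,0,0,0,0,4.6,-3.2,0,0,0,0,0,4.6,-3.1,-1,0,0,0,0,4.6,-3.1,-2,0,0,0,0,4.6,-3.1,-3,0,0,0,0,4.6,-3.1,-3,0]' --newtons 40

```text
clock: 1.6
ee_pos: [0.609, 0.1869, 0.2206]
tool_rot: [0.289, -3.128, -0.0]
ft_force: [0.6, 0.2, 0.8]
opening: 0.002
grasp_force: 0.0
```

```bash
python3 - <<'E'
from h import *
m=eyes.camera_model("wrist"); cv2.imwrite("pics/w1.png",np.clip(eyes.grab_frame("wrist")*1.5,0,255)); np.save("w1.npy",m,allow_pickle=True)
print(read_state()["ee_pos"],m["world_from_camera"][:3,3])
E
```

```text
[0.6127294  0.18192019 0.21499127] [0.5344868  0.17211209 0.3629793 ][ WARN:0@1.163] global loadsave.cpp:1063 imwrite_ Unsupported depth image for selected encoder is fallbacked to CV_8U.
```

View pics/w1.png

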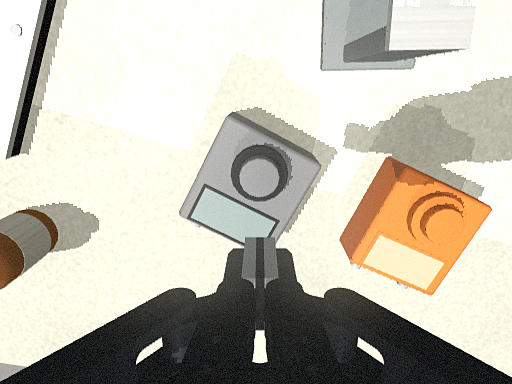

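The wrist view shows the grey tester with its button top at (261,175), the orange look-alike at right, and the stand at (400,25), upper right.

```bash
python3 - <<'E'
from h import *
m=np.load("w1.npy",allow_pickle=True).item()
for z in(.06,.07,.08): print(ray(m,(261,175),z))
print("diam at .07",ray(m,(235,175),.07)-ray(m,(288,175),.07), ray(m,(261,150),.07)-ray(m,(261,200),.07))
print(ray(m,(322,69),.012),ray(m,(413,69),.012)); s=read_state(); print(s["ee_pos"],s["tool_rot"])
E
```

```text
[0.6124083  0.18796738]
[0.60983646 0.18744407]
[0.60726462 0.18692075]
diam at .07 [ 0.00858435 -0.04620999] [-0.04503751 -0.00842649]
[0.50955861 0.22912476] [0.49343642 0.31591215]
[0.6127294  0.18192019 0.21499127] [ 0.28051256 -3.12656638  0.00847624]
```

>>> step_arm --series '[0,0,0,0,0,-4,0,0,0,0,0,0,-4,0,0,0,0,0,0,-3,0,0,0,0,0,0,-2,0,0,0,0,0,0,-0.5,0,0,0,0,0,0,-0.3,0,0,0,0,0,0,-0.3,0,0,0,0,0,0,-0.3,0,0,0,0,0,0,0,0]'

```text
clock: 2.78
ee_pos: [0.6083, 0.1883, 0.0784]
tool_rot: [-0.289, 3.127, 0.001]
ft_force: [-0.1, -0.3, 1.7]
opening: 0.002
grasp_force: 0.8
```

>>> step_arm --series '[0,0,0,0,0,-0.2,0,0,0,0,0,0,-0.2,0,0,0,0,0,0,0,0]'

```text
clock: 3.15
ee_pos: [0.6083, 0.1883, 0.0742]
tool_rot: [-0.289, 3.127, 0.001]
ft_force: [1.2, 1.2, 2.6]
opening: 0.002
grasp_force: 1.7
```

>>> step_arm --series '[0,0,0,0,0,-0.2,0,0,0,0,0,0,-0.2,0,0,0,0,0,0,0,0]'

```text
clock: 3.52
ee_pos: [0.6083, 0.1883, 0.071]
tool_rot: [-0.289, 3.127, 0.001]
ft_force: [-0.3, 0.5, 10.0]
opening: -0.003
grasp_force: 4.5
```

>>> step_arm --series '[0,0,0,0,0,-0.1,0,0,0,0,0,0,0,0]'

```text
clock: 3.78
ee_pos: [0.6083, 0.1883, 0.0709]
tool_rot: [-0.289, 3.126, 0.001]
ft_force: [-2.2, -1.0, 14.3]
opening: 0.002
grasp_force: 6.8
```

>>> step_arm --series '[0,0,0,0,0,2,0,0,0,0,0,0,4,0,0,0,0,-0.8,-3,4,0,0,0,0,-1.5,-4.5,4,0,0,0,0,-1.5,-4.8,3,0,0,0,0,-1.5,-4.8,3,0,0,0,0,-1.5,-4.8,3,0,0,0,0,-1,-4.8,0,0,0,0,0,-1,-3.5,0,0,0,0,0,0,-1.6,0,0,0,0,0,0,0,0,0,0,0,0,0,0,0,0]'

```text
clock: 5.28
ee_pos: [0.5198, -0.1289, 0.2983]
tool_rot: [0.291, -3.127, -0.002]
ft_force: [-0.2, 0.7, -0.9]
opening: -0.004
grasp_force: 0.0
```

```bash
python3 - <<'E'
from h import *
m=eyes.camera_model("wrist"); f=eyes.grab_frame("wrist"); cv2.imwrite("pics/w2.png",f); np.save("w2.npy",m,allow_pickle=True)
print(read_state()["ee_pos"],m["world_from_camera"][:3,3])
E
```

```text
[ 0.51988621 -0.12872606  0.29845065] [ 0.44548426 -0.14382323  0.44073398]
```

View pics/w2.png

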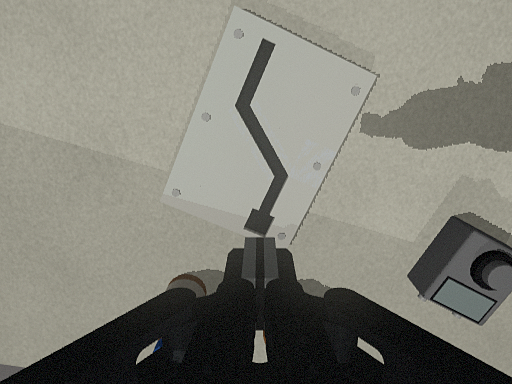

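The seam runs from the pocket at (259,222) through bends at (283,177) and (242,105) to its end at (267,42). I fit the panel pose to its dark mask.

```bash
cat > fit.py <<'E'
from h import *
from scipy.optimize import minimize
m=np.load("w2.npy",allow_pickle=True).item(); f=cv2.imread("pics/w2.png")
g=cv2.GaussianBlur(cv2.cvtColor(f,cv2.COLOR_BGR2GRAY),(3,3),0)
mask=np.zeros(g.shape,np.uint8); mask[30:234,225:300]=(g[30:234,225:300]<110)*255
n,l,st,_=cv2.connectedComponentsWithStats(mask); k=1+np.argmax(st[1:,4]); mask=(l==k).astype(np.uint8)*255; print(st[k])
from math import hypot
P=np.array([[-100,-40],[-30,-40],[30,40],[100,40]])/1e3
def region():
    s=2000; im=np.zeros((440,600),np.uint8)
    q=lambda p:tuple(int(round(v)) for v in ((p+[.15,.11])*s))
    for a,b in zip(P[:-1],P[1:]): cv2.line(im,q(a),q(b),255,32)
    cv2.rectangle(im,q(P[0]-.016),q(P[0]+.016),255,-1)
    cv2.rectangle(im,q(np.array([.09,.032])),q(np.array([.108,.048])),255,-1)
    im[:,int((.108+.15)*s):]=0
    c=max(cv2.findContours(im,0,cv2.CHAIN_APPROX_NONE)[0],key=len)[:,0]
    return c/s-[.15,.11]
C=region()
def poly(p,z):
    c,s=np.cos(p[2]),np.sin(p[2]); w=C@np.array([[c,s],[-s,c]])+p[:2]
    return proj(m,np.c_[w,np.full(len(w),z)])
def ren(p):
    o=[]
    for z in(.014,.022):
        im=np.zeros((384*4,512*4),np.uint8); cv2.fillPoly(im,[np.round(poly(p,z)*4).astype(int)],255)
        o.append(cv2.resize(im,(512,384),interpolation=cv2.INTER_AREA))
    return np.minimum(*o).astype(float)
M=mask.astype(float)
def cost(p):
    r=ren(p); return np.abs(r-M)[:236].sum()/255
y0=np.arctan2(-.143+.113,.400-.617)
import sys
E
cat > run.py <<'E'
from fit import *
best=None
mid=ray(m,(262.5,141),.018)
for a in(-2.95,-3.0,-3.05,2.95,3.05,3.13):
    r=minimize(cost,[*mid,a],method="Nelder-Mead",options=dict(initial_simplex=[[*mid,a],[mid[0]+.01,mid[1],a],[mid[0],mid[1]+.01,a],[*mid,a+.1]],xatol=1e-5,fatol=.1))
    if best is None or r.fun<best.fun: best=r
p=best.x; print(best.fun,p,M.sum()/255); np.save("panel.npy",p)
c,s=np.cos(p[2]),np.sin(p[2]); print(P@np.array([[c,s],[-s,c]])+p[:2])
o=f.copy(); cv2.polylines(o,[np.round(poly(p,.022)).astype(int)],True,(0,0,255),1)
cv2.imwrite("pics/fit.png",cv2.resize(o[20:250,150:390],None,fx=2.5,fy=2.5))
E
python3 run.py
```

```text
[ 235   39   53  195 2902]
168.7921568627451 [ 0.51177755 -0.1275129   2.90951181] 2902.0
[[ 0.61829666 -0.11158561]
 [ 0.55017337 -0.0954854 ]
 [ 0.47338173 -0.15954041]
 [ 0.40525844 -0.14344019]]
```

View pics/fit.png

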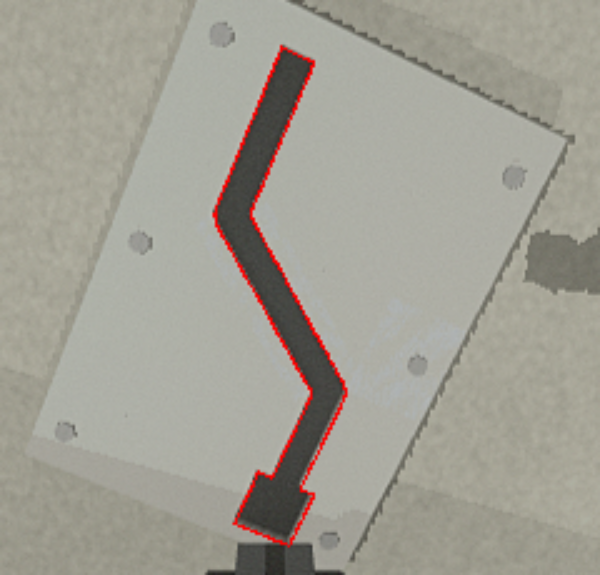

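>>> step_arm --series '[0,0,0,-0.5,2,0,5,0,0,0,-1,4.5,0,5,0,0,0,-1,4.6,0,5,0,0,0,-1,4.6,0,5,0,0,0,-1,4.6,0,5,0,0,0,-1,4.6,0,5,0,0,0,-1,4.5,0,5,0,0,0,-1,4.5,0,5,0,0,0,-0.5,3.5,0,5,0,0,0,-0.2,1.6,0,5,0,0,0,0,0,0,5]'

```text
clock: 6.7
ee_pos: [0.4369, 0.2612, 0.2987]
tool_rot: [0.293, -3.128, 0.001]
ft_force: [-0.1, -0.7, 0.1]
opening: 0.585
grasp_force: 0.0
```

```bash
python3 - <<'E'
from h import *
m=eyes.camera_model("wrist"); f=eyes.grab_frame("wrist"); np.save("w3.npy",m,allow_pickle=True)
cv2.imwrite("pics/w3f.png",f)
cv2.imwrite("pics/w3.png",cv2.resize(f[60:300,130:390],None,fx=2.5,fy=2.5))
s=read_state();print(s["ee_pos"],s["tool_rot"])
c=proj(m,[[.4376,.2605,.201],[.4376,.2605,.141]]);print(c,(c-[130,60])*2.5)
E
```

```text
[0.43713042 0.26020659 0.29878323] [ 2.90986226e-01 -3.12778489e+00  1.19955179e-03]
[[259.71847572 192.71073634]
 [259.72059375 172.6157397 ]] [[324.29618929 331.77684086]
 [324.30148438 281.53934926]]
```

View pics/w3.png

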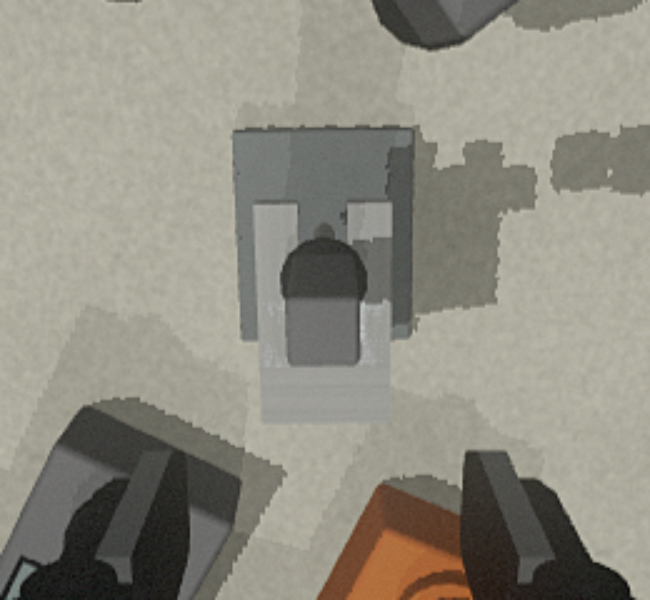

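The handle top is at crop (322,332), within 1 mm of the prediction (324,332), and its sides line up with the fingers. Descending to grasp.

>>> step_arm --series '[0,0,0,0,0,-3,5,0,0,0,0,0,-4,5,0,0,0,0,0,-4,5,0,0,0,0,0,-2,5,0,0,0,0,0,-1,5,0,0,0,0,0,0,5,0,0,0,0,0,0,1,0,0,0,0,0,0,1,0,0,0,0,0,0,1,0,0,0,0,0,0,1]' --newtons 60

```text
clock: 8.0
ee_pos: [0.4385, 0.2605, 0.1601]
tool_rot: [-0.289, 3.126, 0.001]
ft_force: [-1.1, -1.3, 5.9]
opening: 0.248
grasp_force: 59.0
```

>>> step_arm --series '[0,0,0,0,0,1,1,0,0,0,0,0,3,1,0,0,0,0,0,4,1,0,0,0,0,0,4,1,0,0,0,1.2,-2.6,1,1,0,0,0,2.4,-5,0,1,0,0,0,2.4,-5,0,1,0,0,0,2.4,-5,0,1,0,0,0,2.4,-5,0,1,0,0,0,2.4,-5,0,1,0,0,0,2.4,-5,0,1,0,0,0,1.4,-3,0,1]'

```text
clock: 9.5
ee_pos: [0.6083, -0.0983, 0.2884]
tool_rot: [0.286, -3.128, -0.0]
ft_force: [0.4, -0.0, -1.6]
opening: 0.248
grasp_force: 59.1
```

>>> step_arm --series '[0,0,0,0.8,-1.4,-2,1,0,0,0,0,0,-4,1,0,0,0,0,0,-3,1,0,0,0,0,0,-2,1,0,0,0,0,0,0,1]'

```text
clock: 10.12
ee_pos: [0.6139, -0.1095, 0.1769]
tool_rot: [0.289, -3.123, -0.002]
ft_force: [-0.0, -0.3, -0.6]
opening: 0.25
grasp_force: 59.1
```

```bash
python3 - <<'E'
from h import *
s=read_state();print(s["ee_pos"],s["tool_rot"],s["joint_positions"])
m=eyes.camera_model("wrist"); f=eyes.grab_frame("wrist")
cv2.imwrite("pics/w4.png",cv2.resize(np.clip(f[60:260,150:370]*1.5,0,255).astype(np.uint8),None,fx=3,fy=3))
e=s["ee_pos"]
c=proj(m,[[e[0],e[1],e[2]-.1251],[.6183,-.1116,.014]]);print((c-[150,60])*3)
E
```

```text
[ 0.61392917 -0.10950585  0.17686366] [ 2.88636249e-01 -3.12342396e+00 -2.30706028e-03] [-1.76578276e-01  4.57893194e-01  1.98135677e-02  1.13779256e+00
  1.27920576e-04 -3.60875590e-01]
[[331.11858437 367.34853502]
 [321.3289286  346.41302979]]
```

View pics/w4.png

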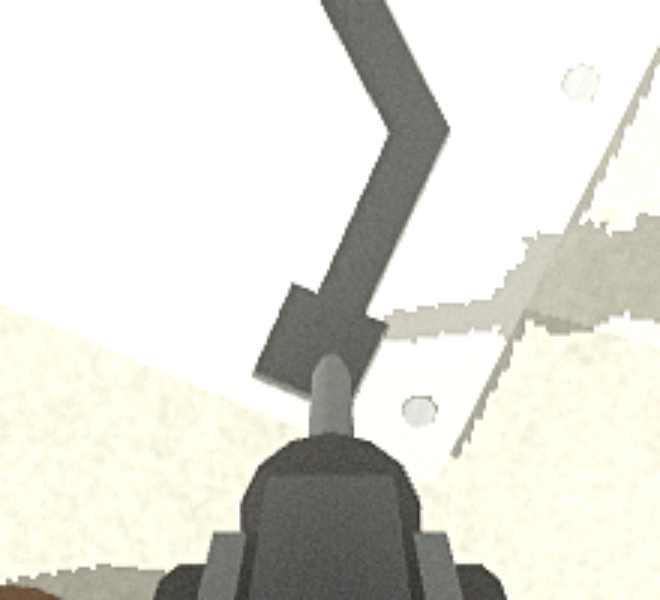

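Tip and pocket appear where predicted: ball end at (331,360), pocket centre at about (321,345). Moving over the centre and pressing in.

>>> step_arm --series '[0,0,0,0.4,-0.2,0,1,0,0,0,0,0,-1.5,1,0,0,0,0,0,-1.5,1,0,0,0,0,0,-0.5,1,0,0,0,0,0,0,1,0,0,0,0,0,0,1]'

```text
clock: 10.92
ee_pos: [0.6199, -0.1119, 0.1441]
tool_rot: [-0.289, 3.128, -0.0]
ft_force: [-0.0, -0.2, -1.4]
opening: 0.255
grasp_force: 59.2
```

>>> step_arm --series '[0,0,0,-0.1,0,-0.4,1,0,0,0,0,0,-0.3,1,0,0,0,0,0,-0.2,1,0,0,0,0,0,0,1,0,0,0,0,0,0,1]'

```text
clock: 11.55
ee_pos: [0.6189, -0.112, 0.1351]
tool_rot: [-0.289, 3.128, -0.0]
ft_force: [0.4, 0.2, 0.4]
opening: 0.247
grasp_force: 59.3
```

```bash
python3 - <<'E'
from h import *
F=[];E=[]
import time
for i in range(4):
    eyes.grab_frame("scene"); s=read_state(); F.append(s["ft_force"]);E.append(s["ee_pos"])
print(np.round(F,2),np.round(E,4))
E
```

```text
[[ 0.09  0.81  1.05]
 [ 0.58  0.48 -0.22]
 [-0.38 -0.53  0.07]
 [-0.15 -0.83  0.73]] [[ 0.6189 -0.1119  0.1351]
 [ 0.6189 -0.1119  0.135 ]
 [ 0.6189 -0.1119  0.1351]
 [ 0.6189 -0.1119  0.135 ]]
```

>>> step_arm --series '[0,0,0,-0.57,0.14,-0.1,1,0,0,0,-0.57,0.14,0,1,0,0,0,-0.57,0.14,0,1,0,0,0,-0.57,0.14,0,1,0,0,0,-0.57,0.14,0,1,0,0,0,-0.57,0.14,0,1,0,0,0,-0.57,0.14,0,1,0,0,0,-0.57,0.14,0,1,0,0,0,-0.57,0.14,0,1,0,0,0,-0.57,0.13,0,1,0,0,0,-0.57,0.13,0,1,0,0,0,-0.57,0.13,0,1]'

```text
clock: 13.25
ee_pos: [0.5499, -0.0953, 0.1339]
tool_rot: [-0.289, 3.128, -0.0]
ft_force: [2.5, 0.2, 0.7]
opening: 0.256
grasp_force: 59.4
```

>>> step_arm --series '[0,0,0,-0.42,-0.35,0,1,0,0,0,-0.42,-0.35,0,1,0,0,0,-0.42,-0.35,0,1,0,0,0,-0.42,-0.35,0,1,0,0,0,-0.42,-0.35,0,1,0,0,0,-0.42,-0.35,0,1,0,0,0,-0.42,-0.35,0,1,0,0,0,-0.42,-0.35,0,1,0,0,0,-0.42,-0.35,0,1,0,0,0,-0.42,-0.35,0,1,0,0,0,-0.42,-0.35,0,1,0,0,0,-0.42,-0.35,0,1]'

```text
clock: 14.75
ee_pos: [0.4996, -0.1376, 0.1338]
tool_rot: [-0.289, 3.128, 0.0]
ft_force: [0.4, 0.8, 1.5]
opening: 0.247
grasp_force: 59.3
```

>>> step_arm --series '[0,0,0,-0.44,-0.37,0,1,0,0,0,-0.44,-0.37,0,1,0,0,0,-0.44,-0.37,0,1,0,0,0,-0.44,-0.37,0,1,0,0,0,-0.44,-0.36,0,1,0,0,0,-0.42,-0.35,0,1,0,0,0,0,0,0,1]'

```text
clock: 15.62
ee_pos: [0.4726, -0.1601, 0.1337]
tool_rot: [0.288, -3.126, 0.002]
ft_force: [-0.7, -1.1, 0.9]
opening: 0.251
grasp_force: 59.5
```

Now to the end at (.4053,-.1434), a shift of (-6.7, +1.65) cm.

>>> step_arm --series '[0,0,0,-0.56,0.14,0,1,0,0,0,-0.56,0.14,0,1,0,0,0,-0.56,0.14,0,1,0,0,0,-0.56,0.14,0,1,0,0,0,-0.56,0.14,0,1,0,0,0,-0.56,0.14,0,1,0,0,0,-0.56,0.14,0,1,0,0,0,-0.56,0.14,0,1,0,0,0,-0.56,0.14,0,1,0,0,0,-0.56,0.13,0,1,0,0,0,-0.56,0.13,0,1,0,0,0,-0.54,0.13,0,1]'

```text
clock: 17.12
ee_pos: [0.4063, -0.1427, 0.1339]
tool_rot: [-0.289, 3.128, -0.0]
ft_force: [1.5, 0.4, -0.1]
opening: 0.248
grasp_force: 59.4
```

>>> step_arm --series '[0,0,0,0,0,0,1,0,0,0,0,0,0,1]'

```text
clock: 17.38
ee_pos: [0.4053, -0.1424, 0.1334]
tool_rot: [0.289, -3.126, -0.002]
ft_force: [-0.9, 0.1, 0.4]
opening: 0.251
grasp_force: 59.4
```

>>> step_arm --series '[0,0,0,0,0,1,1,0,0,0,0,0,3,1,0,0,0,0,0,4,1,0,0,0,0,0,4,1,0,0,0,0.3,2,3,1,0,0,0,0.4,4.8,0.2,1,0,0,0,0.4,5,0,1,0,0,0,0.4,5,0,1,0,0,0,0.4,5,0,1,0,0,0,0.4,5,0,1,0,0,0,0.4,5,0,1,0,0,0,0.3,4,0,1]'

```text
clock: 18.88
ee_pos: [0.4366, 0.2173, 0.2861]
tool_rot: [-0.291, 3.128, 0.0]
ft_force: [0.1, 1.0, -0.8]
opening: 0.249
grasp_force: 59.1
```

>>> step_arm --series '[0,0,0,0.2,3,0,1,0,0,0,0.1,1.3,0,1,0,0,0,0,0,0,1,0,0,0,0,0,0,1]'

```text
clock: 19.38
ee_pos: [0.4395, 0.2571, 0.2859]
tool_rot: [0.287, -3.128, 0.001]
ft_force: [-0.2, -0.0, -1.5]
opening: 0.247
grasp_force: 59.2
```

```bash
python3 - <<'E'
from h import *
s=read_state();print(s["ee_pos"],s["tool_rot"])
m=eyes.camera_model("wrist"); f=eyes.grab_frame("wrist")
cv2.imwrite("pics/w5.png",cv2.resize(np.clip(f[60:260,150:370]*1.4,0,255).astype(np.uint8),None,fx=3,fy=3))
e=s["ee_pos"]
c=proj(m,[[e[0],e[1],e[2]-.1251],[.4385,.2605,.135]]);print((c-[150,60])*3)
E
```

```text
[0.43950835 0.2570748  0.28589084] [ 2.87304584e-01 -3.12795377e+00  1.20149535e-03]
[[332.33952374 365.34017404]
 [344.1342556  340.3262613 ]]
```

View pics/w5.png

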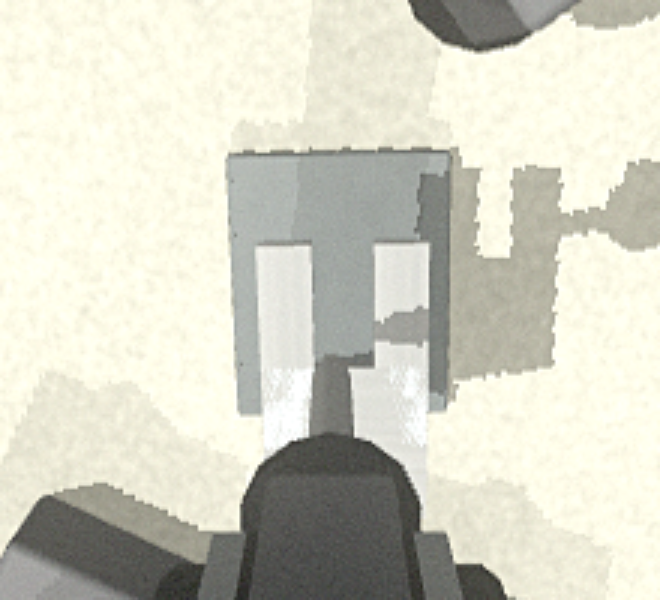

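The slot spans columns 313–374 with its blind end at row 367, matching the predicted fork centre at column 344. The tip needs about +3.4 mm in y and -2 mm in x before lowering.

>>> step_arm --series '[0,0,0,-0.2,0.3,0,1,0,0,0,0,0,0,1,0,0,0,0,0,-2,1,0,0,0,0,0,-3,1,0,0,0,0,0,-3,1,0,0,0,0,0,-2,1,0,0,0,0,0,-1,1,0,0,0,0,0,-0.5,1,0,0,0,0,0,-0.5,1,0,0,0,0,0,0,1,0,0,0,0,0,0,1]'

```text
clock: 20.8
ee_pos: [0.438, 0.2614, 0.1663]
tool_rot: [-0.289, 3.127, 0.001]
ft_force: [-0.0, 0.1, -1.5]
opening: 0.252
grasp_force: 59.4
```

>>> step_arm --series '[0,0,0,0,0,-0.3,1,0,0,0,0,0,-0.2,1,0,0,0,0,0,0,1,0,0,0,0,0,0,1]'

```text
clock: 21.3
ee_pos: [0.4377, 0.2612, 0.1608]
tool_rot: [0.289, -3.128, 0.0]
ft_force: [-0.0, -0.5, -2.1]
opening: 0.25
grasp_force: 59.4
```

>>> step_arm --series '[0,0,0,0,0,-0.1,1,0,0,0,0,0,0,1,0,0,0,0,0,0,1]'

```text
clock: 21.68
ee_pos: [0.4378, 0.2613, 0.1601]
tool_rot: [-0.289, 3.128, 0.0]
ft_force: [-1.0, 0.1, 1.4]
opening: 0.248
grasp_force: 59.3
```

Contact is felt. I release, let it settle, then rise straight up.

>>> step_arm --series '[0,0,0,0,0,0,3,0,0,0,0,0,0,5,0,0,0,0,0,0,5,0,0,0,0,0,0,5,0,0,0,0,0,1,5,0,0,0,0,0,3,5,0,0,0,0,0,4,5,0,0,0,0,0,4,5,0,0,0,0,0,2,5,0,0,0,0,0,0,5,0,0,0,0,0,0,5]'

```text
clock: 23.05
ee_pos: [0.4373, 0.261, 0.2991]
tool_rot: [0.289, -3.127, 0.001]
ft_force: [-0.6, 0.3, -0.2]
opening: 0.588
grasp_force: 0.0
```

```bash
python3 - <<'E'
from h import *
s=read_state();print(s["ee_pos"])
m=eyes.camera_model("wrist"); f=eyes.grab_frame("wrist"); t=eyes.grab_frame("scene")
a=cv2.resize(f[60:300,130:390],None,fx=1.6,fy=1.6); b=cv2.resize(t[75:240,265:425],None,fx=2.32,fy=2.32)
b=cv2.resize(b,(370,384)); cv2.imwrite("pics/w6.png",np.hstack([a,b]))
print((proj(m,[[.4376,.2605,.201],[.4376,.2605,.141]])-[130,60])*1.6)
E
```

```text
[0.43732165 0.26097548 0.29913406]
[[208.19418402 211.33624105]
 [208.07782504 179.4687456 ]]
```

View pics/w6.png

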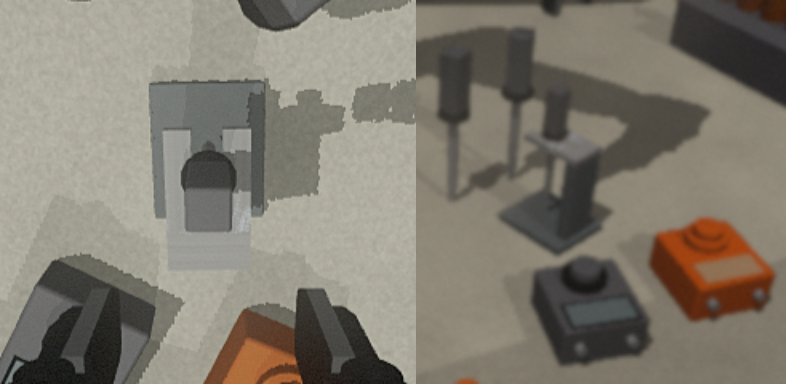

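The probe hangs upright in the fork as before: handle top at (208,211), collar at about (208,177), both where predicted. The robot touches nothing and the button is up.

```bash
python3 -c "
from workcell import ticket
print(ticket.hand_in())"
```

```text
the job is handed in; nothing more can be done
None
```

I pressed the start button and let it up, traced the seam from pocket to closed end with the tip pressed in, hung the probe back in its fork and handed the job in at about 23 s; no verdict came back.

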